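# Put the gem cutter's tools away

### The arm

A 6-joint arm with a two-finger parallel gripper is mounted at the origin on the work surface. World frame = base frame: x ahead of the robot, y to its left, z up, the work surface at z = 0. Lengths are in mm, angles in degrees, forces in N, time in s.
With the tool pointing down it reaches from about 350 to 850 mm from the base axis. Payload 8.1 kg.
Tool frame: the origin (TCP) lies at the very end of the fingers, on their centre line; the grasp point (between the pads) lies 19 mm behind it; z points along the fingers, y is the line along which they close (so a half turn about z gives the same grasp; the last joint's range is limited). The gripper opens to 85 mm and grips with 20 to 120 N. Pads are 22 mm wide; open, the fingers measure 114 mm over their backs; the gripper's body (76 mm by 85 mm) begins 54 mm behind the grasp point. The pads swing forward as they close: fully open they stand 13 mm farther back than shut.
Start: joints at [63.404, 7.471, 85.268, -0, 87.261, -4.893], TCP at [221.863, 557.478, 231.292] pointing down, gripper open.
Joint ranges: [-169.43, 169.43], [-51.17, 129.36], [1.28, 143.12], [-76.62, 256.62], [0, 156.53], [-152.29, 152.29]. Speed limits (degrees/s): [136.94, 136.94, 159.86, 180, 180, 180].

### API

Orientations are given as [roll, pitch, yaw] about the fixed x, y, z axes, in that order (R = Rz(yaw) Ry(pitch) Rx(roll)).
In Python, from bench import sense, eyes, job, models gives the robot as it stands. The module is installed in compiled form; this text tells all that it offers.
- The arm moves only by the tool apply_moves, never from a script. Its argument "rows" is a list of rows, each a list of 6 numbers: the shift along the tool's x, y, z in mm, then the turn, a rotation vector about the tool's x, y, z in rad. In form: [[dx, dy, dz, rx, ry, rz], ...]. A call has exactly 5 rows; each row shifts and turns the commanded pose from where the row before left it, along the tool's axes as they then stand; what a row does not reach is not made up. A row lasts 1/8 s, in which the tool goes at most 62.5 mm and 10.7 degrees, less where a joint would pass 70% of its speed; a pose out of reach is approached as far as the arm can. A call is refused whole if a number of a shift passes 62.5 or a number of a turn 0.188, either way. A call with a gripper value outside its range is refused whole. "fingers" is the finger opening in mm, from 0 to 85.4, set as the call begins (left out, the last holds). The fingers move at their own pace and stop on an object; "grip_force" is the grip in N (left out, the last holds). Time passes only in rows, so rows that do not move let the fingers close, or fill a call up. It gives the time, the measured TCP pose, the force, the opening and the grip force at its end, in the units of the state.
- sense(): the state, without advancing time (a new reading comes with each control period).
- eyes.snapshot(name): name is "scene" or "side" or "wrist"; returns (picture, depth): 384x512x3 uint8, red, green, blue; 384x512 float32, mm along the optical axis (not along the pixel's ray), 0 where there is no reading.
- eyes.get_calibration(name): a dict with "intrinsics" (3x3 intrinsics, pixels), "D" ([k1, k2, p1, p2, k3] as OpenCV has them; the pictures are not rectified), "R" (3x3) and "t" (3): a world point X has camera coordinates R X + t; the wrist camera has in their place "mount" (4x4, takes a point from camera to tool coordinates, whose origin is the TCP and whose axes are the flange's). Camera axes: x right, y down, z forward; pixel columns grow to the right and rows downward; lengths in mm; the calibration is good to about 2 mm. A picture is of the moment at which its call begins: read the wrist's pose just before it. get_calibration takes no time and is no camera call.
- job.hand_in(): hands the job in; it is judged then, once.
Trained networks look in the newest picture that a camera, given by its name, has taken for a name from the list of things; names that differ only in an ending like _2 or _b are one class to them, and where a whole thing is asked for, a point or a joint stands for the part that bears it (a point fixed in the world has none). Each returns a list of dicts, best first, with "confidence" (0 to 1); they miss things now and then, are a little off and sometimes report something else, mostly with a low value. They report only what shows in the picture. A call takes as long as a camera call.
- models.boxes_of(name, camera): "xyz" ([x, y, z] in mm, in world coordinates, good to about 4 mm: the middle of the surface that is visible of it).
- models.cut_out(name, camera): "pixels" (384x512 bool, what is visible of it).
- models.place_of(name, camera): "xyz" ([x, y, z] in mm, in world coordinates, good to about 4 mm: a listed point, or the origin of a listed thing).
The state is a dict: "time": time; "joint_pos": joint angles; "qd": joint speeds; "joint_efforts": joint torques, N m; "tool_pos": TCP position; "tcp_rot": TCP orientation; "ft_force": force on the tool from outside, world axes, zero at the start; "wrist_torque": the same for the moment, N m; "finger_gap": finger opening in mm; "grip_force": force on a finger pad.
Only numpy, scipy, OpenCV 4.12 (cv2) and the standard library are available. Lean on these libraries where they do the work, as an engineer would, in place of code of your own. Each camera call takes 0.05 s, during which the arm holds its last target. There are 200 camera calls.

### The job

The stone is finished, so clear the bench: stack the two index wheels hub up on the spindle of the wheel stand with the large one at the bottom, lay the thick dop flat in the wider bay of the wooden dop tray and the slim dop flat in the narrower bay, and set the loupe down flat, lens up, in the round felt-lined dish without dropping it. Leave the polish jar and the spirit lamp where they stand.

Things in the scene. Friction and masses are not known exactly. Their poses are not given: they have to be found in the camera images.
- large_wheel: The larger of two index wheels (flat toothed steel discs of a faceting machine): 72 mm over the teeth, disc 6 mm thick, with a round aluminium hub 30 mm in diameter that stands up from the middle of the disc to 18 mm above its underside (12 mm of hub above the disc). A 16 mm bore goes right through. Lies flat, hub up. Origin at the centre of the underside, z up. Grip it by the hub from above.
- small_wheel: The smaller of two index wheels (flat toothed steel discs of a faceting machine): 48 mm over the teeth, disc 6 mm thick, with a round aluminium hub 30 mm in diameter that stands up from the middle of the disc to 18 mm above its underside (12 mm of hub above the disc). A 16 mm bore goes right through. Lies flat, hub up. Origin at the centre of the underside, z up. Grip it by the hub from above.
- thick_dop: Brass dop (the rod on which a stone is cemented for cutting), the thick one of two, 74 mm long, lying on the bench: a hexagonal shank 20 mm across the flats and 50 mm long, then a short turned neck and a round cup head at the +x end, no wider than the shank. Origin on the rod's axis at half its length, 10 mm above whatever it lies on; x runs along the rod towards the cup. It lies on a flat of the hexagon and is best gripped across the shank near the origin.
- slim_dop: Brass dop (the rod on which a stone is cemented for cutting), the slim one of two, 74 mm long, lying on the bench: a hexagonal shank 10 mm across the flats and 50 mm long, then a short turned neck and a round cup head at the +x end, no wider than the shank. Origin on the rod's axis at half its length, 5 mm above whatever it lies on; x runs along the rod towards the cup. It lies on a flat of the hexagon and is best gripped across the shank near the origin.
- loupe: Folding chrome loupe, opened out, lying flat with its lens up: a round lens barrel 30 mm in diameter and 22 mm high, whose centre lies 15 mm from the origin along +x, and the slim cover swung out behind it towards -x, 20 mm wide and about as high. 64 mm long in all (from -34 to +30 mm in x). Origin on the underside, z up. Best gripped across the barrel (along the loupe's y).
- dop_tray: Shallow light-wood tray, open on top, 112 mm (x) by 165 mm (y), 13 mm high, floor 5 mm thick, walls 6 mm thick; it does not move. A rib 5 mm thick along x, as high as the walls, splits it into two bays 100 mm long in x: the narrower, 62 mm wide, lies towards +y with its middle at y = +45.5 mm; the wider, 86 mm wide, lies towards -y with its middle at y = -33.5 mm. Origin at the centre of the whole tray's underside, z up.
- wheel_stand: Index-wheel stand: a dark round steel base 90 mm in diameter and 10 mm thick with an upright spindle 9 mm in diameter in its middle, whose top, 58 mm above the bench, is tapered over the last 12 mm to a blunt point 3 mm wide; it does not move. Origin at the centre of the base's underside, z up along the spindle. The first wheel rests on the base, the second on the hub of the first.
- loupe_dish: Round dark-wood dish, open on top, felt on its floor: 140 mm over the rim, 16 mm high, floor 5 mm thick and about 116 mm across inside; it does not move. Origin at the centre of the underside, z up.
- polish_jar: Bystander: closed jar of polish, 50 mm in diameter, 48 mm high, loose, standing beyond the targets. Origin at the centre of the underside.
- spirit_lamp: Bystander: small glass spirit lamp with a brass collar and steel cap, 56 mm in diameter, 68 mm high, loose, standing beyond the targets. Origin at the centre of the underside.

How it is judged:
By the outcome, as a careful person would: the job done as asked, in the order asked, and still so for the second after the job is handed in, with the robot touching nothing.
It also fails if it takes over 112 s, if anything falls off the work surface, if the arm or the gripper's body presses on something with over 40 N, if the wrist force passes 120 N, or if a joint passes its speed limit or range.

## Working session

There is one attempt and no reset: what is moved stays moved. The work goes in short steps, Python scripts to look and compute and a tool call to move; the robot and the scene stay as the last step left them, time stands still between calls to the robot, and variables do not carry over. Pictures are saved under pics/ and viewed, at most 16 in all, crops included, and the job is handed in when it is done.

Besides the shell and the picture viewer there is one more tool, called after ">>>" by a JSON object that holds its "method" and its "body". apply_moves: Moves the arm, as the interface text tells. Its arguments: {"type":"object","properties":{"rows":{"type":"array"},"fingers":{"type":"number"},"grip_force":{"type":"number"}},"required":["rows"]}

```bash
mkdir -p pics
cat > h.py <<'E'
import numpy as np, cv2
from bench import sense, eyes, job, models
from scipy.spatial.transform import Rotation as Ro
def cloud(cam, d):
    c=eyes.get_calibration(cam); K=np.array(c["intrinsics"]); D=np.array(c["D"])
    h,w=d.shape; v,u=np.mgrid[0:h,0:w]
    p=cv2.undistortPoints(np.stack([u,v],-1).reshape(-1,1,2).astype(np.float64),K,D).reshape(h,w,2)
    P=np.dstack([p[...,0]*d,p[...,1]*d,d]).astype(float)
    if "R" in c: return (P-np.array(c["t"]))@np.array(c["R"])
    s=ST; M=np.array(c["mount"]); P=P@M[:3,:3].T+M[:3,3]
    R=Ro.from_euler('xyz',s["tcp_rot"],degrees=True).as_matrix()
    return P@R.T+np.array(s["tool_pos"])
def snap(cam,save=None):
    global ST
    ST=sense(); im,d=eyes.snapshot(cam)
    if save: cv2.imwrite('pics/'+save,im[...,::-1])
    W=cloud(cam,d); W[d<=0]=np.nan
    return im,d,W
E
python3 - <<'E'
from h import *
s=sense(); print({k:np.round(v,2) for k,v in s.items()})
for cam in ["scene","side"]:
    im,d,W=snap(cam,cam+"0.png")
    for n in "large_wheel small_wheel thick_dop slim_dop loupe dop_tray wheel_stand loupe_dish polish_jar spirit_lamp".split():
        r=models.place_of(n,cam)
        m=models.cut_out(n,cam)
        print(cam,n,[(np.round(q["xyz"]),round(q["confidence"],2)) for q in r[:3]])
        for q in m[:2]:
            P=W[q["pixels"]]; P=P[~np.isnan(P[:,0])]
            if len(P): 
                (c,sz,a)=cv2.minAreaRect(P[:,:2].astype(np.float32)); print('   cut',round(q["confidence"],2),len(P),np.round(c),np.round(sz),round(a),'z',np.round(np.percentile(P[:,2],[2,50,98])))
E
```

```text
{'time': np.float64(0.0), 'joint_pos': array([63.41,  7.52, 85.33, -0.  , 87.26, -4.89]), 'qd': array([-0.03,  0.06, -0.06,  0.04,  0.02, -0.01]), 'joint_efforts': array([-0.000e+00, -5.694e+01, -5.006e+01, -0.000e+00,  1.000e-02,
        0.000e+00]), 'tool_pos': array([221.6 , 556.99, 230.24]), 'tcp_rot': array([-1.7989e+02, -1.0000e-02,  1.5830e+02]), 'ft_force': array([ 0.8 ,  0.27, -0.6 ]), 'wrist_torque': array([ 0.06,  0.01, -0.05]), 'grip_force': np.float64(0.0), 'finger_gap': np.float64(85.21)}
scene large_wheel [(array([ 465., -158.,    2.]), 0.86)]
   cut 0.69 463 [ 463. -155.] [70. 70.] 13 z [ 0.  6. 19.]
   cut 0.24 374 [411. 308.] [36. 62.] 6 z [ 0. 21. 24.]
scene small_wheel [(array([427., 142.,  -6.]), 0.63)]
   cut 0.59 281 [426. 144.] [43. 47.] 44 z [ 1.  8. 21.]
scene thick_dop [(array([ 419., -283.,   13.]), 0.69), (array([ 745., -142.,   -3.]), 0.51)]
   cut 0.7 241 [429. 145.] [34. 46.] 29 z [ 1.  8. 20.]
   cut 0.65 473 [ 738. -149.] [70. 53.] 54 z [15. 34. 68.]
scene slim_dop [(array([451.,   1.,   4.]), 0.44)]
   cut 0.68 88 [453.   6.] [72.  8.] 3 z [ 3.  8. 
[... 1421 characters left out ...]
ay [(array([671.,  12.,   7.]), 0.92)]
   cut 0.59 1902 [671.  22.] [194. 119.] 73 z [-1.  4. 13.]
side wheel_stand [(array([ 628., -282.,   -2.]), 0.92)]
   cut 0.72 1098 [ 626. -284.] [88. 87.] 44 z [ 2.  8. 38.]
   cut 0.55 155 [417. 305.] [27. 61.] 20 z [-1. 18. 23.]
side loupe_dish [(array([597., 276.,  -1.]), 0.55)]
   cut 0.57 1043 [599. 276.] [140. 136.] 73 z [ 1.  5. 15.]
side polish_jar [(array([759., 149.,   2.]), 0.85), (array([415., 308.,  -1.]), 0.24)]
   cut 0.63 305 [763. 161.] [70. 43.] 56 z [ 2. 31. 48.]
side spirit_lamp [(array([ 742., -145.,    1.]), 0.71)]
   cut 0.76 468 [ 745. -128.] [93. 49.] 75 z [-2. 30. 65.]
   cut 0.39 728 [ 460. -154.] [73. 78.] 4 z [-2.  5. 18.]
```

View pics/scene0.png

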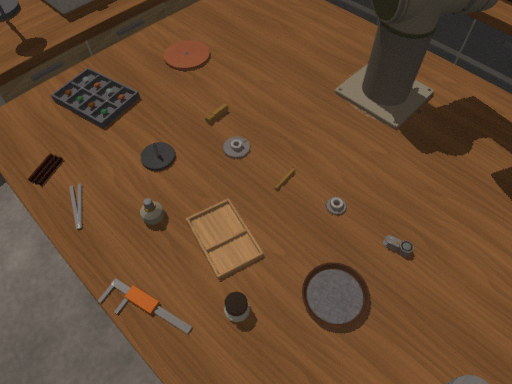

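```bash
cat >> h.py <<'E'
def plan(*wps, speed=55, start=None):
    """wps: (x,y,z,yaw) tool down; prints rows in tool axes, in calls of 5"""
    s=sense(); p=np.array(s["tool_pos"]); rot=Ro.from_euler('xyz',s["tcp_rot"],degrees=True)
    rows=[]
    for w in wps:
        x,y,z,yaw=w[:4]; sp=w[4] if len(w)>4 else speed
        q=np.array([x,y,z]); r=Ro.from_euler('xyz',[180,0,yaw],degrees=True)
        rv=(rot.inv()*r).as_rotvec()
        n=max(1,int(np.ceil(np.linalg.norm(q-p)/sp)),int(np.ceil(np.linalg.norm(rv)/.17)))
        for i in range(n):
            d=rot.inv().apply((q-p)/n)
            rows.append([round(v,0 if sp>20 else 1) for v in d]+[round(v,3) for v in rv/n]); rot=rot*Ro.from_rotvec(rv/n)
        p=q
    while len(rows)%5: rows.append([0]*6)
    for i in range(0,len(rows),5): print([[float(a) if a else 0 for a in r] for r in rows[i:i+5]])
E
python3 - <<'E'
from h import *
print(np.round(eyes.get_calibration("wrist")["mount"],2).tolist(),np.round(eyes.get_calibration("wrist")["intrinsics"]).tolist())
for cam in ["scene","side"]:
    im,d,W=snap(cam)
    xy=W[...,:2]; z=W[...,2]
    near=np.hypot(xy[...,0]-668,xy[...,1]-13)<115
    # tray top (walls/rib)
    m=near&(z>10.5)&(z<17)&(np.hypot(xy[...,0]-745,xy[...,1]+145)>55)&(np.hypot(xy[...,0]-762,xy[...,1]-152)>45)
    P=xy[m].astype(np.float32); c,sz,a=cv2.minAreaRect(P); print(cam,'tray',c,sz,a)
    th=np.radians(-16); Q=(P-np.array(c))@np.array([[np.cos(th),-np.sin(th)],[np.sin(th),np.cos(th)]])
    k=abs(Q[:,0])<40; print(np.histogram(Q[k,1],bins=np.arange(-90,91,6))[0])
    m=(np.hypot(xy[...,0]-600,xy[...,1]-276)<80)&(z>11)&(z<20)
    print('dish',cv2.minEnclosingCircle(xy[m].astype(np.float32)))
    near=np.hypot(xy[...,0]-626,xy[...,1]+283)<60
    m=near&(z>6)&(z<14); print('stand base',cv2.minEnclosingCircle(xy[m].astype(np.float32)),np.mean(xy[m],0))
    m=near&(z>20)&(z<60); print('spindle',m.sum(),np.median(xy[m],0),z[m].max())
plan((463,-100,230,90))
E
```

```text
[[0.0, -0.95, -0.32, 81.8], [1.0, 0.0, -0.0, -1.09], [0.0, -0.32, 0.95, -143.62], [0.0, 0.0, 0.0, 1.0]] [[297.0, 0.0, 254.0], [0.0, 297.0, 194.0], [0.0, 0.0, 1.0]]
scene tray (667.0289916992188, 13.483482360839844) (167.56422424316406, 112.4478530883789) 74.15853118896484
[ 0 43 35  0  0  0  0  0  0  0  0  0  0  0  0  0 41 53  0  0  0  0  0  0
  0  0  0 25 82  0]
dish ((600.3241577148438, 276.620361328125), 69.72853088378906)
stand base ((626.7015380859375, -279.8085632324219), 46.6767578125) [ 628.32505524 -277.08721499]
spindle 38 [ 627.58107594 -277.88733322] 57.44691855685
side tray (665.8786010742188, 12.606315612792969) (168.203369140625, 112.64448547363281) 73.71772766113281
[ 0 32  9  0  0  0  0  0  0  0  0  0  0  0  0  0 13 25  0  0  0  0  0  0
  0  0  0 14 15  1]
dish ((600.8359375, 275.2528991699219), 71.88164520263672)
stand base ((625.8424072265625, -283.0453796386719), 46.31715774536133) [ 624.14621996 -284.53781829]
spindle 56 [ 624.45862121 -283.73421776] 57.10213931267743
[[-36.0, -40.0, 0, 0, 0, 0.092], [-39.0, -37.0, 0, 0, 0, 0.092], [-43.0, -33.0, 0, 0, 0, 0.092], [-45.0, -29.0, 0, 0, 0, 0.092], [-48.0, -25.0, 0, 0, 0, 0.092]]
[[-50.0, -20.0, 0, 0, 0, 0.092], [-52.0, -15.0, 0, 0, 0, 0.092], [-53.0, -11.0, 0, 0, 0, 0.092], [-54.0, -6.0, 0, 0, 0, 0.092], [-54.0, -1.0, 0, 0, 0, 0.092]]
[[-54.0, 4.0, 0, 0, 0, 0.092], [-53.0, 9.0, 0, 0, 0, 0.092], [-52.0, 14.0, 0, 0, 0, 0.092], [0, 0, 0, 0, 0, 0], [0, 0, 0, 0, 0, 0]]
```

>>> {"method": "apply_moves", "body": {"rows": [[-36,-40,0,0,0,0.092],[-39,-37,0,0,0,0.092],[-43,-33,0,0,0,0.092],[-45,-29,0,0,0,0.092],[-48,-25,0,0,0,0.092]]}}

```text
time: 2.82
tool_pos: [313.9, 302.6, 231.5]
tcp_rot: [180.0, 0.0, 131.8]
ft_force: [1.3, -0.0, 0.3]
finger_gap: 85.3
grip_force: 0.0
```

>>> {"method": "apply_moves", "body": {"rows": [[-50,-20,0,0,0,0.092],[-52,-15,0,0,0,0.092],[-53,-11,0,0,0,0.092],[-54,-6,0,0,0,0.092],[-54,-1,0,0,0,0.092]]}}

```text
time: 3.45
tool_pos: [406.4, 48.2, 231.7]
tcp_rot: [179.9, 0.0, 105.4]
ft_force: [0.8, -0.1, 1.0]
finger_gap: 85.6
grip_force: 0.0
```

>>> {"method": "apply_moves", "body": {"rows": [[-54,4,0,0,0,0.092],[-53,9,0,0,0,0.092],[-52,14,0,0,0,0.092],[0,0,0,0,0,0],[0,0,0,0,0,0]], "fingers": 60}}

```text
time: 4.08
tool_pos: [461.0, -101.9, 231.2]
tcp_rot: [-180.0, -0.0, 89.8]
ft_force: [0.0, 1.2, -0.4]
finger_gap: 60.0
grip_force: 0.0
```

```bash
cat >> h.py <<'E'
def wheel(W,x,y,r=36,z0=0):
    "hub: points near z0+18; returns circle fits"
    xy=W[...,:2]; z=W[...,2]-z0; n=np.hypot(xy[...,0]-x,xy[...,1]-y)<r+12
    for nm,m in (('hub',n&(z>14)&(z<23)),('disc',n&(z>3.5)&(z<23))):
        P=xy[m].astype(np.float32)
        if len(P)>5: print(nm,len(P),[np.round(a,1) for a in cv2.minEnclosingCircle(P)],np.round(np.median(W[m][:,2]),1), 'ext',np.round((np.percentile(P,1,0)+np.percentile(P,99,0))/2,1),np.round(np.percentile(P,99,0)-np.percentile(P,1,0),1))
E
python3 - <<'E'
from h import *
im,d,W=snap("wrist","w1.png"); print(np.round(ST["tool_pos"],1),np.round(ST["tcp_rot"],1))
wheel(W,463,-156)
r=models.place_of("large_wheel","wrist"); print([(np.round(q["xyz"],1),q["confidence"]) for q in r])
print('table z',np.round(np.nanmedian(W[...,2]),1))
E
```

```text
Traceback (most recent call last):
NameError: name 'ST' is not defined
```

View pics/w1.png

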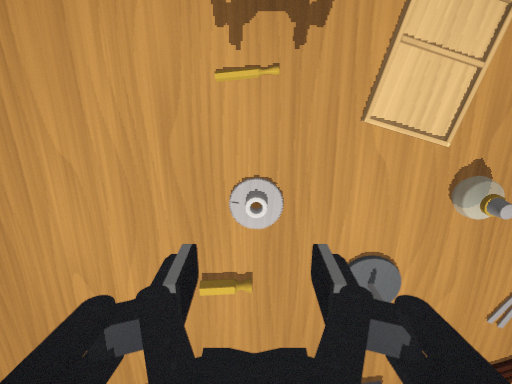

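```bash
cat >> h.py <<'E'
def blob(W,x,y,r,z0,z1):
    xy=W[...,:2]; z=W[...,2]; m=(np.hypot(xy[...,0]-x,xy[...,1]-y)<r)&(z>z0)&(z<z1)
    P=xy[m].astype(np.float32); c,sz,a=cv2.minAreaRect(P); print('blob',len(P),np.round(c,1),np.round(sz,1),round(a,1),'ztop',np.round(np.percentile(W[m][:,2],95),1))
E
python3 - <<'E'
from h import *
im,d,W=snap("wrist")
wheel(W,463,-156)
for n in ["large_wheel","thick_dop","slim_dop"]:
    r=models.place_of(n,"wrist"); print(n,[(np.round(q["xyz"],1),round(q["confidence"],2)) for q in r])
print('table z',np.round(np.nanmedian(W[...,2]),1))
blob(W,419,-279,55,5,25); blob(W,452,4,55,3.5,15)
xy=W[...,:2]; z=W[...,2]; n=np.hypot(xy[...,0]-626,xy[...,1]+282)<60
m=n&(z>6)&(z<14); print('base',m.sum(),cv2.minEnclosingCircle(xy[m].astype(np.float32)))
m=n&(z>40)&(z<65); print('spindle',m.sum(),np.median(W[m],0))
E
```

```text
hub 304 [array([ 463.4, -158.7]), np.float64(14.8)] 18.9 ext [ 463.4 -158.2] [28.3 27.3]
disc 2086 [array([ 464.5, -157.5]), np.float64(37.7)] 7.5 ext [ 463.5 -158.4] [66.6 66.5]
large_wheel [(array([ 460. , -159.6,    3.6]), 0.78)]
thick_dop [(array([ 421.8, -281.9,   13.7]), 0.87)]
slim_dop [(array([450.7,   4.6,  10.2]), 0.98)]
table z 1.6
blob 722 [ 419.7 -281.3] [74.  19.3] 2.5 ztop 22.2
blob 636 [459.5   6. ] [82.9 60.8] 48.0 ztop 11.8
base 1482 ((630.6689453125, -279.70953369140625), 44.57194900512695)
spindle 21 [ 627.09956658 -279.11936504   43.78162448]
```

>>> {"method": "apply_moves", "body": {"rows": [[-28,1.2,45,0,0,0],[-28.5,1.2,50,0,0,0],[0,0,50,0,0,0],[0,0,40,0,0,0],[0,0,15,0,0,0]], "fingers": 50}}

```text
time: 4.95
tool_pos: [461.6, -157.2, 28.8]
tcp_rot: [-179.8, -0.1, 89.8]
ft_force: [-0.9, 0.2, -0.0]
finger_gap: 50.0
grip_force: 0.0
```

>>> {"method": "apply_moves", "body": {"rows": [[0,0,10,0,0,0],[0,0,8,0,0,0],[0,0,4,0,0,0],[0,0,0,0,0,0],[0,0,0,0,0,0]]}}

```text
time: 5.58
tool_pos: [463.9, -158.8, 9.9]
tcp_rot: [179.9, 0.0, 89.8]
ft_force: [-0.6, -0.3, 0.9]
finger_gap: 50.1
grip_force: 0.0
```

>>> {"method": "apply_moves", "body": {"rows": [[0,0,0,0,0,0],[0,0,0,0,0,0],[0,0,0,0,0,0],[0,0,0,0,0,0],[0,0,0,0,0,0]], "fingers": 20, "grip_force": 50}}

```text
time: 6.2
tool_pos: [463.7, -158.7, 10.0]
tcp_rot: [180.0, 0.0, 89.8]
ft_force: [-3.1, 0.7, 5.8]
finger_gap: 26.9
grip_force: 48.8
```

>>> {"method": "apply_moves", "body": {"rows": [[0,0,-5,0,0,0],[0,0,-15,0,0,0],[0,0,-30,0,0,0],[0,0,-40,0,0,0],[0,0,0,0,0,0]]}}

```text
time: 6.82
tool_pos: [466.3, -159.9, 104.1]
tcp_rot: [179.6, 0.2, 89.8]
ft_force: [1.6, -1.7, -1.5]
finger_gap: 26.9
grip_force: 49.6
```

>>> {"method": "apply_moves", "body": {"rows": [[-8,40,-5,0,0,0],[-16,40,0,0,0,0],[-16,40,0,0,0,0],[0,40,0,0,0,0],[0,0,0,0,0,0]]}}

```text
time: 7.45
tool_pos: [624.4, -198.8, 102.5]
tcp_rot: [-179.9, -0.1, 89.8]
ft_force: [-0.6, 0.4, -1.9]
finger_gap: 26.8
grip_force: 49.9
```

Run:
```python
from h import *
im,d,W=snap("wrist","w2.png"); s=sense(); p=s["tool_pos"]; print(np.round(p,1),np.round(s["tcp_rot"],1))
xy=W[...,:2]; z=W[...,2]
n=np.hypot(xy[...,0]-p[0],xy[...,1]-p[1])<42
for lo in range(int(p[2])-20,int(p[2])+40,3):
    m=n&(z>=lo)&(z<lo+3)
    if m.sum()>15:
        P=xy[m]; print(lo,m.sum(),np.round(np.percentile(P,[1,99],axis=0)-np.array(p[:2]),1).tolist())
n=np.hypot(xy[...,0]-626,xy[...,1]+282)<65
m=n&(z>6)&(z<14); print('base',m.sum(),cv2.minEnclosingCircle(xy[m].astype(np.float32)))
for lo in range(18,62,6):
    m=n&(z>lo)&(z<lo+6)&(np.hypot(xy[...,0]-626,xy[...,1]+282)<20); print('spindle',lo,m.sum(),np.round(np.median(W[m],0),1))
```

```text
[ 623.1 -198.8  102.6] [-1.799e+02 -1.000e-01  8.980e+01]
91 49 [[-25.9, -8.3], [31.9, 35.8]]
94 249 [[-31.5, -8.4], [33.3, 36.0]]
97 5529 [[-32.7, -33.5], [35.8, 34.4]]
100 1235 [[-31.7, -32.2], [35.3, 34.3]]
103 207 [[-10.8, -10.7], [15.0, 14.9]]
106 260 [[-17.5, -10.2], [19.9, 14.8]]
109 1515 [[-18.1, -13.5], [22.6, 14.4]]
112 369 [[-23.5, -12.2], [27.0, 13.3]]
115 202 [[-24.8, -10.2], [28.3, 10.2]]
118 222 [[-25.1, -12.1], [28.4, 10.1]]
121 213 [[-24.9, -9.1], [28.3, 10.0]]
124 243 [[-25.1, -11.9], [28.2, 10.1]]
127 248 [[-24.9, -10.6], [28.4, 10.0]]
130 265 [[-24.9, -11.3], [28.1, 10.1]]
133 286 [[-25.1, -11.2], [28.4, 10.3]]
136 196 [[-24.2, -11.2], [21.5, 10.3]]
139 545 [[-17.7, -12.4], [20.9, 10.2]]
base 1106 ((627.5610961914062, -286.2900390625), 42.2260627746582)
spindle 18 0 [nan nan nan]
spindle 24 0 [nan nan nan]
spindle 30 0 [nan nan nan]
spindle 36 8 [ 630.8 -280.4   41.1]
spindle 42 47 [ 627.4 -279.5   45.7]
spindle 48 68 [ 627.7 -280.5   50.8]
spindle 54 46 [ 628.  -281.7   57. ]
spindle 60 1 [ 627.2 -283.4   60. ]
  return _methods._mean(a, axis=axis, dtype=dtype,
  ret = um.true_divide(
```

View pics/w2.png

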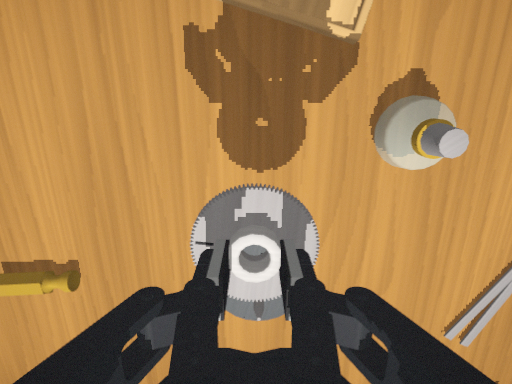

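>>> {"method": "apply_moves", "body": {"rows": [[-28,1,0,0,0,0],[-28,1,0,0,0,0],[-27.5,0.7,0,0,0,0],[0,0,16,0,0,0],[0,0,12,0,0,0]]}}

```text
time: 8.12
tool_pos: [624.5, -282.6, 74.7]
tcp_rot: [-179.9, -0.1, 89.7]
ft_force: [-0.4, -0.4, -1.5]
finger_gap: 26.5
grip_force: 49.9
```

Run:
```python
from h import *
im,d,W=snap("wrist"); s=sense(); print(np.round(s["tool_pos"],1))
cv2.imwrite('pics/w3.png',cv2.resize(im[200:320,176:336,::-1],None,fx=4,fy=4))
```

```text
[ 623.6 -281.6   72.5]
```

View pics/w3.png

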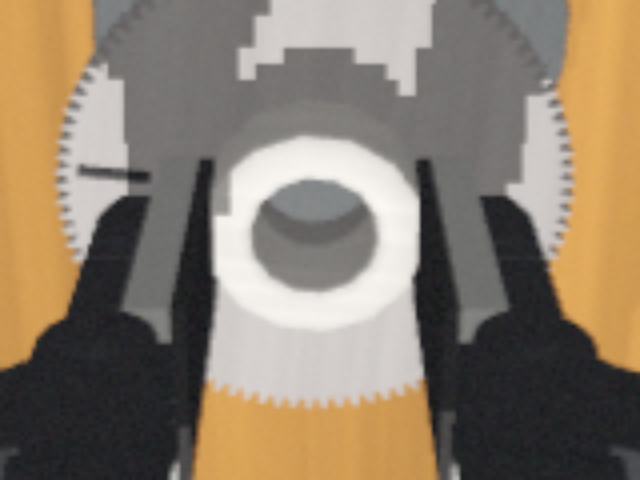

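>>> {"method": "apply_moves", "body": {"rows": [[0,2.2,0,0,0,0],[0,0,0,0,0,0],[0,0,6,0,0,0],[0,0,6,0,0,0],[0,0,0,0,0,0]]}}

```text
time: 8.8
tool_pos: [627.1, -282.3, 63.2]
tcp_rot: [-179.9, -0.0, 89.8]
ft_force: [-0.4, -0.4, -1.7]
finger_gap: 26.9
grip_force: 49.9
```

>>> {"method": "apply_moves", "body": {"rows": [[0,0,6,0,0,0],[0,0,6,0,0,0],[0,0,2,0,0,0],[0,0,0,0,0,0],[0,0,0,0,0,0]]}}

```text
time: 9.43
tool_pos: [627.9, -282.8, 50.5]
tcp_rot: [180.0, 0.0, 89.8]
ft_force: [0.2, 0.8, -2.6]
finger_gap: 26.8
grip_force: 50.0
```

>>> {"method": "apply_moves", "body": {"rows": [[0,0,8,0,0,0],[0,0,8,0,0,0],[0,0,6,0,0,0],[0,0,5,0,0,0],[0,0,0,0,0,0]]}}

```text
time: 10.05
tool_pos: [627.3, -282.5, 22.5]
tcp_rot: [-179.9, -0.0, 89.8]
ft_force: [0.5, -0.5, -1.4]
finger_gap: 27.0
grip_force: 49.9
```

>>> {"method": "apply_moves", "body": {"rows": [[0,0,1,0,0,0],[0,0,1,0,0,0],[0,0,0.5,0,0,0],[0,0,0,0,0,0],[0,0,0,0,0,0]]}}

```text
time: 10.68
tool_pos: [627.8, -282.8, 20.9]
tcp_rot: [180.0, 0.0, 89.8]
ft_force: [0.4, 0.0, -2.8]
finger_gap: 26.7
grip_force: 49.9
```

>>> {"method": "apply_moves", "body": {"rows": [[0,0,0.7,0,0,0],[0,0,0.5,0,0,0],[0,0,0,0,0,0],[0,0,0,0,0,0],[0,0,0,0,0,0]]}}

```text
time: 11.3
tool_pos: [627.9, -282.8, 20.1]
tcp_rot: [180.0, 0.0, 89.8]
ft_force: [-4.0, 1.9, 5.8]
finger_gap: 27.0
grip_force: 50.7
```

>>> {"method": "apply_moves", "body": {"rows": [[0,0,0,0,0,0],[0,0,0,0,0,0],[0,0,0,0,0,0],[0,0,0,0,0,0],[0,0,-2,0,0,0]], "fingers": 50}}

```text
time: 11.92
tool_pos: [627.6, -282.6, 21.4]
tcp_rot: [-180.0, -0.0, 89.8]
ft_force: [0.1, 1.2, -0.3]
finger_gap: 50.1
grip_force: 0.0
```

>>> {"method": "apply_moves", "body": {"rows": [[0,0,-15,0,0,0],[0,0,-30,0,0,0],[0,0,-45,0,0,0],[0,0,-45,0,0,0],[0,0,-15,0,0,0]]}}

```text
time: 12.55
tool_pos: [629.9, -283.8, 177.7]
tcp_rot: [179.6, 0.2, 89.8]
ft_force: [0.7, -0.2, -0.1]
finger_gap: 49.6
grip_force: 0.0
```

Run:
```python
from h import *
im,d,W=snap("wrist","w4.png"); p=sense()["tool_pos"]
print(np.round(p,1)); wheel(W,627,-282,36,10)
im,d,W=snap("scene"); wheel(W,627,-282,36,10); wheel(W,426,142,24)
im,d,W=snap("side"); wheel(W,627,-282,36,10); wheel(W,426,142,24)
plan((426,190,190,90))
```

```text
[ 629.9 -283.9  178.1]
hub 463 [array([ 628.6, -282.8]), np.float64(14.7)] 28.9 ext [ 628.4 -282.6] [27.6 27.8]
disc 3307 [array([ 628.6, -283.1]), np.float64(36.1)] 17.3 ext [ 628.5 -282.9] [66.7 66.2]
hub 70 [array([ 627.4, -279.4]), np.float64(15.8)] 27.6 ext [ 628.1 -278.8] [27.6 29. ]
disc 439 [array([ 629. , -281.5]), np.float64(38.7)] 16.3 ext [ 627.4 -279.5] [67.7 68.1]
hub 90 [array([424.2, 142.9]), np.float64(14.9)] 18.5 ext [424.2 142.6] [28.6 27.5]
disc 267 [array([425.9, 139.4]), np.float64(34.8)] 8.2 ext [421.5 143.2] [52.7 44.5]
hub 89 [array([ 626.7, -282.8]), np.float64(15.1)] 26.4 ext [ 626.3 -282.6] [28.  26.9]
disc 512 [array([ 627.1, -281.3]), np.float64(36.3)] 15.3 ext [ 627.3 -281.6] [66.6 65.5]
hub 52 [array([424.2, 141.2]), np.float64(16.0)] 16.0 ext [424.5 141.3] [27.4 28.2]
disc 157 [array([423.9, 141.4]), np.float64(23.7)] 9.9 ext [424.  138.5] [43.2 36.9]
[[47.0, -20.0, -2.0, 0, 0, 0], [47.0, -20.0, -2.0, 0, 0, 0], [47.0, -20.0, -2.0, 0, 0, 0], [47.0, -20.0, -2.0, 0, 0, 0], [47.0, -20.0, -2.0, 0, 0, 0]]
[[47.0, -20.0, -2.0, 0, 0, 0], [47.0, -20.0, -2.0, 0, 0, 0], [47.0, -20.0, -2.0, 0, 0, 0], [47.0, -20.0, -2.0, 0, 0, 0], [47.0, -20.0, -2.0, 0, 0, 0]]
```

View pics/w4.png

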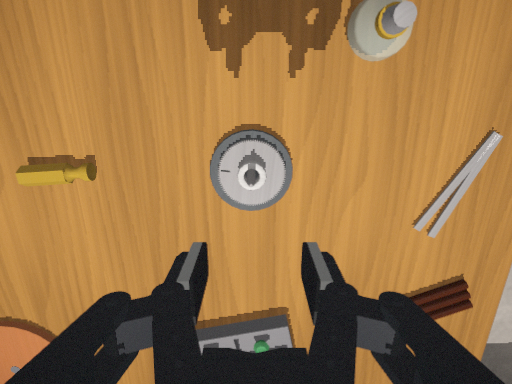

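>>> {"method": "apply_moves", "body": {"rows": [[50,-22,0,0,0,0],[50,-22,0,0,0,0],[50,-22,0,0,0,0],[50,-22,0,0,0,0],[50,-22,0,0,0,0]]}}

```text
time: 13.32
tool_pos: [516.4, -30.6, 169.0]
tcp_rot: [-179.8, -0.0, 89.8]
ft_force: [0.6, 0.6, 0.2]
finger_gap: 50.0
grip_force: 0.0
```

>>> {"method": "apply_moves", "body": {"rows": [[50,-22,0,0,0,0],[50,-22,0,0,0,0],[50,-22,0,0,0,0],[50,-22,0,0,0,0],[20,-6,0,0,0,0]]}}

```text
time: 13.95
tool_pos: [422.9, 190.0, 169.2]
tcp_rot: [-179.8, 0.0, 89.9]
ft_force: [-0.2, -1.1, -0.7]
finger_gap: 50.2
grip_force: 0.0
```

Run:
```python
from h import *
im,d,W=snap("wrist","w5.png"); p=sense()["tool_pos"]
print(np.round(p,1)); wheel(W,424,142,24)
blob(W,415,308,55,4,30); blob(W,415,308,55,15,30);blob(W,452,4,45,4,15)
```

```text
[422.8 191.1 169.3]
hub 434 [array([426.3, 141.1]), np.float64(15.0)] 19.0 ext [426.  141.2] [27.1 28.2]
disc 1244 [array([425.7, 140.6]), np.float64(24.3)] 7.8 ext [425.7 140.9] [44.8 44.4]
blob 1896 [419.9 312.3] [67.5 54.2] 56.2 ztop 24.7
blob 1872 [414.5 305.4] [29.  63.1] 10.8 ztop 24.7
blob 479 [453.5   3.4] [73.6 10.5] 5.1 ztop 12.2
```

View pics/w5.png

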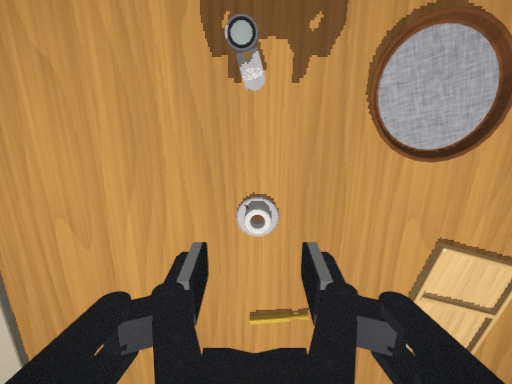

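>>> {"method": "apply_moves", "body": {"rows": [[-25,1,25,0,0,0],[-24.5,0.9,30,0,0,0],[0,0,45,0,0,0],[0,0,30,0,0,0],[0,0,10,0,0,0]]}}

```text
time: 14.62
tool_pos: [424.2, 137.5, 28.0]
tcp_rot: [-179.6, 0.1, 89.7]
ft_force: [-0.3, 0.4, -0.3]
finger_gap: 50.3
grip_force: 0.0
```

>>> {"method": "apply_moves", "body": {"rows": [[0,0,8,0,0,0],[0,0,8,0,0,0],[0,0,3,0,0,0],[0,0,0,0,0,0],[0,0,0,0,0,0]]}}

```text
time: 15.25
tool_pos: [427.8, 138.7, 13.1]
tcp_rot: [179.9, -0.0, 89.8]
ft_force: [0.1, -0.6, 0.3]
finger_gap: 49.8
grip_force: 0.0
```

>>> {"method": "apply_moves", "body": {"rows": [[2.3,-3,0,0,0,0],[0,0,2,0,0,0],[0,0,1,0,0,0],[0,0,0,0,0,0],[0,0,0,0,0,0]]}}

```text
time: 15.88
tool_pos: [424.4, 140.9, 9.6]
tcp_rot: [-180.0, 0.0, 89.8]
ft_force: [0.0, -1.7, -0.2]
finger_gap: 49.9
grip_force: 0.0
```

>>> {"method": "apply_moves", "body": {"rows": [[0,0,0,0,0,0],[0,0,0,0,0,0],[0,0,0,0,0,0],[0,0,0,0,0,0],[0,0,0,0,0,0]], "fingers": 20}}

```text
time: 16.5
tool_pos: [424.6, 140.9, 10.0]
tcp_rot: [180.0, -0.0, 89.8]
ft_force: [-1.7, -0.8, 5.3]
finger_gap: 26.5
grip_force: 49.5
```

>>> {"method": "apply_moves", "body": {"rows": [[0,0,-5,0,0,0],[0,0,-15,0,0,0],[0,0,-30,0,0,0],[0,0,-40,0,0,0],[0,0,-10,0,0,0]]}}

```text
time: 17.12
tool_pos: [426.6, 141.4, 113.4]
tcp_rot: [179.7, -0.1, 89.8]
ft_force: [0.7, -1.0, -0.6]
finger_gap: 26.9
grip_force: 49.5
```

Run:
```python
from h import *
im,d,W=snap("wrist"); s=sense(); p=s["tool_pos"]; print(np.round(p,1))
cv2.imwrite('pics/w6.png',im[180:340,156:356,::-1])
xy=W[...,:2]; z=W[...,2]
n=np.hypot(xy[...,0]-p[0],xy[...,1]-p[1])<32
for lo in (p[2]-6,p[2]+5): 
    m=n&(z>=lo)&(z<lo+5); P=xy[m]-np.array(p[:2]); print(m.sum(),np.round(np.percentile(P,[1,99],axis=0),1).tolist())
plan((626.5,-282,107,90))
```

```text
[426.4 141.3 113.1]
1879 [[-22.3, -22.9], [23.3, 23.2]]
1715 [[-19.5, -13.2], [20.2, 14.5]]
[[-47.0, 22.0, 1.0, 0.001, 0, 0], [-47.0, 22.0, 1.0, 0.001, 0, 0], [-47.0, 22.0, 1.0, 0.001, 0, 0], [-47.0, 22.0, 1.0, 0.001, 0, 0], [-47.0, 22.0, 1.0, 0.001, 0, 0]]
[[-47.0, 22.0, 1.0, 0.001, 0, 0], [-47.0, 22.0, 1.0, 0.001, 0, 0], [-47.0, 22.0, 1.0, 0.001, 0, 0], [-47.0, 22.0, 1.0, 0.001, 0, 0], [0, 0, 0, 0, 0, 0]]
```

View pics/w6.png

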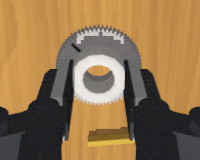

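>>> {"method": "apply_moves", "body": {"rows": [[-47,22,0,0,0,0],[-47,22,0,0,0,0],[-47,22,0,0,0,0],[-47,22,0,0,0,0],[-47,22,0,0,0,0]]}}

```text
time: 17.8
tool_pos: [533.1, -96.0, 108.1]
tcp_rot: [-179.9, -0.0, 89.8]
ft_force: [0.4, 1.3, -1.3]
finger_gap: 26.6
grip_force: 49.5
```

>>> {"method": "apply_moves", "body": {"rows": [[-47,22,0,0,0,0],[-47,22,0,0,0,0],[-47,22,0,0,0,0],[-47,22,0,0,0,0],[0,2,0,0,0,0]]}}

```text
time: 18.42
tool_pos: [622.0, -286.1, 106.8]
tcp_rot: [-179.9, -0.0, 89.6]
ft_force: [-0.7, 0.2, -1.9]
finger_gap: 26.9
grip_force: 49.6
```

>>> {"method": "apply_moves", "body": {"rows": [[0,0,15,0,0,0],[0,0,10,0,0,0],[0,0,5,0,0,0],[0,0,0,0,0,0],[0,0,0,0,0,0]]}}

```text
time: 19.05
tool_pos: [623.1, -282.8, 80.3]
tcp_rot: [180.0, 0.0, 89.8]
ft_force: [0.0, 0.1, -0.1]
finger_gap: 26.7
grip_force: 49.6
```

Correct x by +4.2, then go down to z≈58.

>>> {"method": "apply_moves", "body": {"rows": [[0,4.2,0,0,0,0],[0,0,6,0,0,0],[0,0,4,0,0,0],[0,0,0,0,0,0],[0,0,0,0,0,0]]}}

```text
time: 19.68
tool_pos: [626.8, -282.9, 69.4]
tcp_rot: [-180.0, -0.0, 89.8]
ft_force: [-0.3, 0.7, -1.5]
finger_gap: 26.6
grip_force: 49.6
```

>>> {"method": "apply_moves", "body": {"rows": [[0,0,4,0,0,0],[0,0,4,0,0,0],[0,0,4,0,0,0],[0,0,0,0,0,0],[0,0,0,0,0,0]]}}

```text
time: 20.3
tool_pos: [626.9, -282.9, 57.6]
tcp_rot: [-180.0, -0.0, 89.8]
ft_force: [0.9, -0.0, -0.3]
finger_gap: 26.6
grip_force: 49.6
```

>>> {"method": "apply_moves", "body": {"rows": [[0,0,6,0,0,0],[0,0,6,0,0,0],[0,0,4,0,0,0],[0,0,1.5,0,0,0],[0,0,0,0,0,0]]}}

```text
time: 20.92
tool_pos: [626.8, -282.9, 39.9]
tcp_rot: [-180.0, -0.0, 89.8]
ft_force: [0.2, 0.3, -1.3]
finger_gap: 26.9
grip_force: 49.6
```

>>> {"method": "apply_moves", "body": {"rows": [[0,0,1,0,0,0],[0,0,1,0,0,0],[0,0,0,0,0,0],[0,0,0,0,0,0],[0,0,0,0,0,0]]}}

```text
time: 21.55
tool_pos: [626.9, -282.9, 38.1]
tcp_rot: [-180.0, 0.0, 89.8]
ft_force: [0.3, -0.3, -1.7]
finger_gap: 26.6
grip_force: 49.6
```

>>> {"method": "apply_moves", "body": {"rows": [[0,0,0.6,0,0,0],[0,0,0,0,0,0],[0,0,0,0,0,0],[0,0,0,0,0,0],[0,0,0,0,0,0]]}}

```text
time: 22.18
tool_pos: [627.0, -282.9, 38.0]
tcp_rot: [180.0, 0.0, 89.8]
ft_force: [-3.7, 1.5, 5.8]
finger_gap: 26.9
grip_force: 50.3
```

>>> {"method": "apply_moves", "body": {"rows": [[0,0,0,0,0,0],[0,0,0,0,0,0],[0,0,0,0,0,0],[0,0,0,0,0,0],[0,0,-3,0,0,0]], "fingers": 50}}

```text
time: 22.8
tool_pos: [626.7, -282.8, 40.2]
tcp_rot: [-180.0, -0.0, 89.8]
ft_force: [-0.4, -0.1, 1.0]
finger_gap: 50.3
grip_force: 0.0
```

>>> {"method": "apply_moves", "body": {"rows": [[0,0,-15,0,0,0],[0,0,-30,0,0,0],[0,0,-45,0,0,0],[0,0,-45,0,0,0],[0,0,-10,0,0,0]]}}

```text
time: 23.42
tool_pos: [629.3, -284.2, 192.3]
tcp_rot: [179.5, 0.2, 89.8]
ft_force: [0.1, 0.0, 0.7]
finger_gap: 50.2
grip_force: 0.0
```

Run:
```python
from h import *
im,d,W=snap("wrist"); s=sense(); print(np.round(s["tool_pos"],1))
wheel(W,627,-282,24,28)
cv2.imwrite('pics/w7.png',im[:,:,::-1])
plan((485,-281,160,3))
```

```text
[ 628.9 -283.9  191.4]
hub 517 [array([ 627.2, -283.5]), np.float64(15.1)] 46.9 ext [ 627.4 -282.8] [28.2 27.9]
disc 1463 [array([ 627.4, -283.4]), np.float64(24.1)] 35.7 ext [ 627.4 -283.1] [44. 44.]
[[0, -16.0, 3.0, 0.001, 0, 0.168], [-2.0, -16.0, 3.0, 0.001, 0, 0.168], [-5.0, -15.0, 3.0, 0.001, 0, 0.168], [-7.0, -14.0, 3.0, 0.001, 0, 0.168], [-10.0, -13.0, 3.0, 0.001, 0, 0.168]]
[[-12.0, -11.0, 3.0, 0.001, 0, 0.168], [-13.0, -9.0, 3.0, 0.001, 0, 0.168], [-15.0, -6.0, 3.0, 0.001, 0, 0.168], [-16.0, -4.0, 3.0, 0.001, 0, 0.168], [0, 0, 0, 0, 0, 0]]
```

View pics/w7.png

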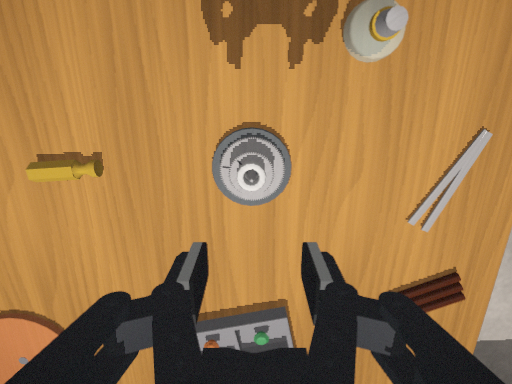

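>>> {"method": "apply_moves", "body": {"rows": [[0,-21,3,0,0,0.168],[-3,-21,3,0,0,0.168],[-7,-20,3,0,0,0.168],[-10,-18,3,0,0,0.168],[-13,-17,3,0,0,0.168]]}}

```text
time: 24.1
tool_pos: [520.1, -281.1, 169.1]
tcp_rot: [-179.9, 0.0, 41.3]
ft_force: [-0.0, 0.3, 0.8]
finger_gap: 50.0
grip_force: 0.0
```

>>> {"method": "apply_moves", "body": {"rows": [[-16,-14,3,0,0,0.168],[-17,-12,3,0,0,0.168],[-20,-8,3,0,0,0.168],[-21,-5,3,0,0,0.168],[0,0,0,0,0,0]]}}

```text
time: 24.72
tool_pos: [434.8, -280.1, 157.2]
tcp_rot: [-179.9, 0.1, 3.1]
ft_force: [0.1, 0.4, -0.9]
finger_gap: 49.7
grip_force: 0.0
```

Run:
```python
from h import *
im,d,W=snap("wrist"); s=sense(); print(np.round(s["tool_pos"],1),np.round(s["tcp_rot"],1))
blob(W,419.7,-281.3,55,8,28);blob(W,419.7,-281.3,25,8,28)
print(models.place_of("thick_dop","wrist"))
```

```text
[ 435.8 -280.3  157.8] [-180.     0.     3.3]
blob 1420 [ 419.3 -283.6] [74.3 22.5] 3.4 ztop 21.7
blob 930 [ 420.  -283.9] [49.6 22.1] 2.6 ztop 21.8
[]
```

>>> {"method": "apply_moves", "body": {"rows": [[-10,1,30,0,0,0],[-9,0.8,45,0,0,0],[0,0,35,0,0,0],[0,0,17,0,0,0],[0,0,8,0,0,0]]}}

```text
time: 25.45
tool_pos: [417.8, -283.3, 23.0]
tcp_rot: [-180.0, 0.0, 3.2]
ft_force: [0.6, 0.6, -0.3]
finger_gap: 50.1
grip_force: 0.0
```

>>> {"method": "apply_moves", "body": {"rows": [[0,0,8,0,0,0],[0,0,6,0,0,0],[0,0,3,0,0,0],[0,0,0,0,0,0],[0,0,0,0,0,0]]}}

```text
time: 26.08
tool_pos: [417.7, -283.7, 6.9]
tcp_rot: [180.0, -0.0, 3.1]
ft_force: [-0.4, -0.5, -0.3]
finger_gap: 49.8
grip_force: 0.0
```

>>> {"method": "apply_moves", "body": {"rows": [[0,0,2,0,0,0],[0,0,0,0,0,0],[0,0,0,0,0,0],[0,0,0,0,0,0],[0,0,0,0,0,0]], "fingers": 10}}

```text
time: 26.7
tool_pos: [417.6, -283.4, 4.7]
tcp_rot: [-180.0, -0.0, 3.1]
ft_force: [-0.7, 0.9, 5.3]
finger_gap: 20.5
grip_force: 49.2
```

>>> {"method": "apply_moves", "body": {"rows": [[0,0,0,0,0,0],[0,0,-5,0,0,0],[0,0,-15,0,0,0],[0,0,-30,0,0,0],[0,0,-30,0,0,0]]}}

```text
time: 27.32
tool_pos: [417.4, -283.4, 86.0]
tcp_rot: [180.0, 0.0, 3.1]
ft_force: [-0.4, 0.3, -0.7]
finger_gap: 20.4
grip_force: 49.3
```

Run:
```python
from h import *
im,d,W=snap("wrist"); s=sense(); p=s["tool_pos"]; print(np.round(p,1),np.round(s["tcp_rot"],1))
m=(np.hypot(W[...,0]-p[0],W[...,1]-p[1])<50)&(W[...,2]>p[2]-15)&(W[...,2]<p[2]+25)
cv2.imwrite('pics/w8.png',im[130:384,100:412,::-1])
plan((657,-19,80,-16))
```

```text
[ 419.6 -285.3   90.7] [179.7  -0.3   3.1]
[[36.0, -36.0, 2.0, 0.001, -0.001, 0.048], [34.0, -38.0, 2.0, 0.001, -0.001, 0.048], [32.0, -39.0, 2.0, 0.001, -0.001, 0.048], [30.0, -41.0, 2.0, 0.001, -0.001, 0.048], [28.0, -42.0, 2.0, 0.001, -0.001, 0.048]]
[[26.0, -44.0, 2.0, 0.001, -0.001, 0.048], [24.0, -45.0, 2.0, 0.001, -0.001, 0.048], [0, 0, 0, 0, 0, 0], [0, 0, 0, 0, 0, 0], [0, 0, 0, 0, 0, 0]]
```

View pics/w8.png

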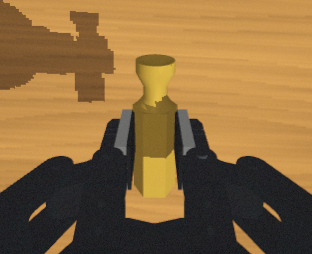

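>>> {"method": "apply_moves", "body": {"rows": [[36,-36,0,0,0,0.048],[34,-38,0,0,0,0.048],[32,-39,0,0,0,0.048],[30,-41,0,0,0,0.048],[28,-42,0,0,0,0.048]]}}

```text
time: 28.0
tool_pos: [586.9, -92.4, 85.0]
tcp_rot: [180.0, -0.0, -10.7]
ft_force: [0.4, -0.3, -1.9]
finger_gap: 20.6
grip_force: 49.3
```

>>> {"method": "apply_moves", "body": {"rows": [[26,-44,0,0,0,0.048],[24,-45,0,0,0,0.048],[0,0,20,0,0,0],[0,0,10,0,0,0],[0,0,0,0,0,0]]}}

```text
time: 28.62
tool_pos: [651.1, -17.8, 52.6]
tcp_rot: [179.9, 0.2, -16.2]
ft_force: [-0.2, -0.1, -1.9]
finger_gap: 20.7
grip_force: 49.4
```

Run:
```python
from h import *
im,d,W=snap("wrist"); s=sense(); p=s["tool_pos"]; print(np.round(p,1),np.round(s["tcp_rot"],1))
cv2.imwrite('pics/w9.png',im[:,:,::-1])
```

```text
[652.  -18.   53.7] [ 1.80e+02  1.00e-01 -1.62e+01]
```

View pics/w9.png

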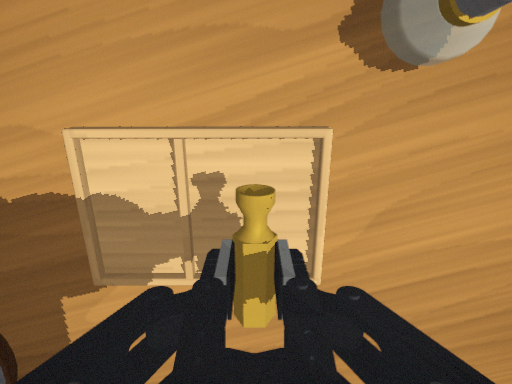

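>>> {"method": "apply_moves", "body": {"rows": [[3,0,10,0,0,0],[0,0,15,0,0,0],[0,0,10,0,0,0],[0,0,5,0,0,0],[0,0,0,0,0,0]]}}

```text
time: 29.3
tool_pos: [655.6, -17.8, 13.7]
tcp_rot: [180.0, 0.1, -16.1]
ft_force: [0.6, 0.9, -1.5]
finger_gap: 20.5
grip_force: 49.4
```

>>> {"method": "apply_moves", "body": {"rows": [[0,0,1,0,0,0],[0,0,1,0,0,0],[0,0,0,0,0,0],[0,0,0,0,0,0],[0,0,0,0,0,0]]}}

```text
time: 29.92
tool_pos: [656.1, -17.8, 12.6]
tcp_rot: [-180.0, -0.0, -16.1]
ft_force: [-0.9, 0.2, -1.8]
finger_gap: 20.3
grip_force: 49.4
```

>>> {"method": "apply_moves", "body": {"rows": [[0,0,1,0,0,0],[0,0,1,0,0,0],[0,0,0.5,0,0,0],[0,0,0,0,0,0],[0,0,0,0,0,0]]}}

```text
time: 30.55
tool_pos: [656.1, -17.8, 10.0]
tcp_rot: [-180.0, -0.0, -16.1]
ft_force: [0.8, 0.1, -1.8]
finger_gap: 20.7
grip_force: 49.4
```

>>> {"method": "apply_moves", "body": {"rows": [[0,0,0,0,0,0],[0,0,0,0,0,0],[0,0,0,0,0,0],[0,0,0,0,0,0],[0,0,-2,0,0,0]], "fingers": 40}}

```text
time: 31.18
tool_pos: [655.9, -17.8, 11.9]
tcp_rot: [180.0, 0.0, -16.1]
ft_force: [1.0, -0.4, -0.5]
finger_gap: 40.0
grip_force: 0.0
```

>>> {"method": "apply_moves", "body": {"rows": [[0,0,-15,0,0,0],[0,0,-30,0,0,0],[0,0,-45,0,0,0],[0,0,-45,0,0,0],[0,0,-15,0,0,0]]}}

```text
time: 31.8
tool_pos: [658.5, -18.1, 167.8]
tcp_rot: [-179.9, -0.4, -16.1]
ft_force: [0.7, -0.4, 0.4]
finger_gap: 40.1
grip_force: 0.0
```

Run:
```python
from h import *
im,d,W=snap("wrist"); s=sense(); p=s["tool_pos"]; print(np.round(p,1),np.round(s["tcp_rot"],1))
cv2.imwrite('pics/w10.png',im[:,:,::-1])
blob(W,657,-19,50,18,36)
plan((475,4,170,5))
```

```text
[658.5 -18.1 168.2] [-179.9   -0.4  -16.1]
blob 1307 [657.3 -20.4] [21.4 74.3] 73.4 ztop 26.8
[[-46.0, 7.0, -1.0, 0, -0.002, -0.092], [-46.0, 3.0, -1.0, 0, -0.002, -0.092], [-46.0, -1.0, -1.0, 0, -0.002, -0.092], [-46.0, -5.0, -1.0, 0, -0.002, -0.092], [0, 0, 0, 0, 0, 0]]
```

View pics/w10.png

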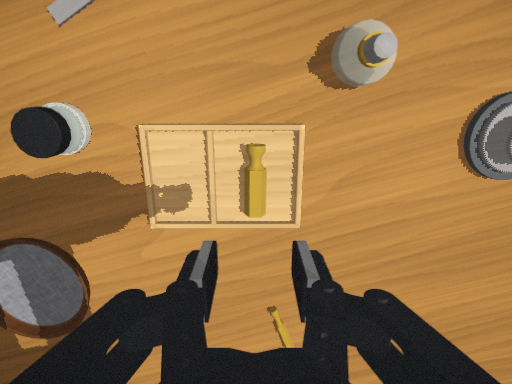

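>>> {"method": "apply_moves", "body": {"rows": [[-46,7,0,0,0,-0.092],[-46,3,0,0,0,-0.092],[-46,-1,0,0,0,-0.092],[-46,-5,0,0,0,-0.092],[0,0,0,0,0,0]]}}

```text
time: 32.48
tool_pos: [468.5, 5.2, 159.7]
tcp_rot: [-180.0, 0.2, 5.1]
ft_force: [0.5, -0.3, 0.2]
finger_gap: 39.6
grip_force: 0.0
```

Run:
```python
from h import *
im,d,W=snap("wrist"); s=sense(); print(np.round(s["tool_pos"],1),np.round(s["tcp_rot"],1))
blob(W,453,4,50,5,18);blob(W,453,4,20,5,18)
print(models.place_of("slim_dop","wrist"))
```

```text
[470.8   4.8 160.8] [-1.8e+02  1.0e-01  5.0e+00]
blob 647 [452.5   2.5] [74.3 10.7] 5.4 ztop 11.8
blob 363 [453.5   2.6] [39.3 10.7] 5.4 ztop 11.9
[{'xyz': [450.2, 2.6, 9.8], 'confidence': 0.89}]
```

>>> {"method": "apply_moves", "body": {"rows": [[-10,0.3,30,0,0,0],[-10,0.3,45,0,0,0],[0,0,45,0,0,0],[0,0,15,0,0,0],[0,0,8,0,0,0]], "fingers": 30}}

```text
time: 33.2
tool_pos: [453.4, 2.2, 18.9]
tcp_rot: [-180.0, 0.0, 5.0]
ft_force: [0.2, -0.3, 0.4]
finger_gap: 30.0
grip_force: 0.0
```

>>> {"method": "apply_moves", "body": {"rows": [[0,0,6,0,0,0],[0,0,4,0,0,0],[0,0,2,0,0,0],[0,0,0,0,0,0],[0,0,0,0,0,0]]}}

```text
time: 33.83
tool_pos: [452.9, 2.2, 7.3]
tcp_rot: [180.0, -0.0, 5.0]
ft_force: [0.8, -0.1, -0.1]
finger_gap: 30.2
grip_force: 0.0
```

>>> {"method": "apply_moves", "body": {"rows": [[-2,0,2,0,0,0],[0,0,1.7,0,0,0],[0,0,0,0,0,0],[0,0,0,0,0,0],[0,0,0,0,0,0]]}}

```text
time: 34.45
tool_pos: [450.7, 2.1, 3.3]
tcp_rot: [180.0, -0.0, 5.0]
ft_force: [0.1, -0.1, 0.0]
finger_gap: 30.1
grip_force: 0.0
```

>>> {"method": "apply_moves", "body": {"rows": [[0,0,0,0,0,0],[0,0,0,0,0,0],[0,0,0,0,0,0],[0,0,0,0,0,0],[0,0,0,0,0,0]], "fingers": 3, "grip_force": 40}}

```text
time: 35.08
tool_pos: [450.8, 2.1, 3.5]
tcp_rot: [-180.0, -0.0, 5.0]
ft_force: [-2.3, -0.2, 4.3]
finger_gap: 8.6
grip_force: 39.3
```

>>> {"method": "apply_moves", "body": {"rows": [[0,0,-5,0,0,0],[0,0,-15,0,0,0],[0,0,-30,0,0,0],[0,0,-15,0,0,0],[0,0,0,0,0,0]]}}

```text
time: 35.7
tool_pos: [452.1, 1.9, 70.0]
tcp_rot: [180.0, -0.2, 5.0]
ft_force: [-1.4, 0.2, 0.8]
finger_gap: 9.3
grip_force: 39.1
```

Run:
```python
from h import *
s=sense();print(np.round(s["tool_pos"],1))
plan((677,56.5,68,-16))
```

```text
[452.1   1.9  70. ]
[[46.0, -7.0, 1.0, 0, -0.001, 0.073], [45.0, -10.0, 1.0, 0, -0.001, 0.073], [44.0, -14.0, 0, 0, -0.001, 0.073], [43.0, -17.0, 0, 0, -0.001, 0.073], [42.0, -20.0, 0, 0, -0.001, 0.073]]
```

>>> {"method": "apply_moves", "body": {"rows": [[46,-7,0,0,0,0.073],[45,-10,0,0,0,0.073],[44,-14,0,0,0,0.073],[43,-17,0,0,0,0.073],[42,-20,0,0,0,0.073]]}}

```text
time: 36.33
tool_pos: [676.1, 57.6, 66.3]
tcp_rot: [180.0, 0.1, -16.1]
ft_force: [0.7, -0.4, 0.1]
finger_gap: 8.9
grip_force: 39.1
```

>>> {"method": "apply_moves", "body": {"rows": [[0,0,0,0,0,0],[0,0,10,0,0,0],[0,0,5,0,0,0],[0,0,0,0,0,0],[0,0,0,0,0,0]]}}

```text
time: 36.95
tool_pos: [675.4, 57.1, 53.8]
tcp_rot: [-180.0, -0.0, -15.9]
ft_force: [-1.3, -0.1, -0.9]
finger_gap: 9.0
grip_force: 39.2
```

Run:
```python
from h import *
im,d,W=snap("wrist"); s=sense(); p=s["tool_pos"]; print(np.round(p,1),np.round(s["tcp_rot"],1))
cv2.imwrite('pics/w11.png',im[:,:,::-1])
```

```text
[675.7  57.1  54.1] [-1.80e+02 -1.00e-01 -1.59e+01]
```

View pics/w11.png

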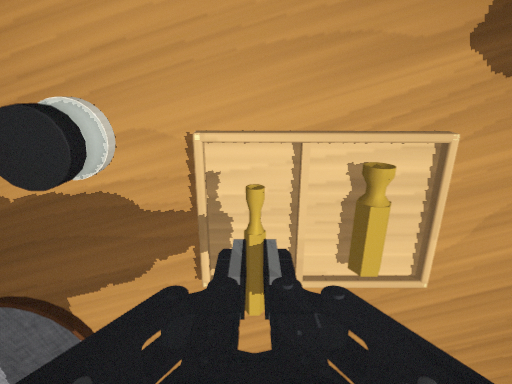

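>>> {"method": "apply_moves", "body": {"rows": [[1,0,15,0,0,0],[0,0,15,0,0,0],[0,0,8,0,0,0],[0,0,4,0,0,0],[0,0,0,0,0,0]]}}

```text
time: 37.62
tool_pos: [676.3, 57.0, 10.8]
tcp_rot: [180.0, 0.0, -15.9]
ft_force: [0.2, 0.0, -0.3]
finger_gap: 9.1
grip_force: 39.1
```

>>> {"method": "apply_moves", "body": {"rows": [[0,0,1,0,0,0],[0,0,1,0,0,0],[0,0,0,0,0,0],[0,0,0,0,0,0],[0,0,0,0,0,0]]}}

```text
time: 38.25
tool_pos: [676.6, 57.0, 9.4]
tcp_rot: [-180.0, -0.0, -15.9]
ft_force: [0.2, 0.2, -0.2]
finger_gap: 9.1
grip_force: 39.1
```

>>> {"method": "apply_moves", "body": {"rows": [[0,0,0.7,0,0,0],[0,0,0,0,0,0],[0,0,0,0,0,0],[0,0,0,0,0,0],[0,0,0,0,0,0]]}}

```text
time: 38.88
tool_pos: [676.5, 57.0, 8.6]
tcp_rot: [180.0, 0.0, -15.9]
ft_force: [-0.6, 0.5, -0.3]
finger_gap: 8.8
grip_force: 39.2
```

>>> {"method": "apply_moves", "body": {"rows": [[0,0,0,0,0,0],[0,0,0,0,0,0],[0,0,0,0,0,0],[0,0,-2,0,0,0],[0,0,-8,0,0,0]], "fingers": 26}}

```text
time: 39.5
tool_pos: [676.0, 57.0, 18.3]
tcp_rot: [180.0, 0.1, -15.9]
ft_force: [0.1, -0.1, -0.8]
finger_gap: 26.0
grip_force: 0.0
```

>>> {"method": "apply_moves", "body": {"rows": [[0,0,-15,0,0,0],[0,0,-30,0,0,0],[0,0,-45,0,0,0],[0,0,-45,0,0,0],[0,0,-10,0,0,0]]}}

```text
time: 40.12
tool_pos: [679.4, 57.0, 170.4]
tcp_rot: [-179.9, -0.5, -15.9]
ft_force: [1.2, 0.1, -0.6]
finger_gap: 26.1
grip_force: 0.0
```

Run:
```python
from h import *
im,d,W=snap("wrist"); s=sense(); p=s["tool_pos"]; print(np.round(p,1),np.round(s["tcp_rot"],1))
blob(W,678,56,45,9,30); blob(W,657,-20,45,18,36)
plan((408,342,165,100.8))
```

```text
[678.9  57.  169.5] [-179.9   -0.4  -15.9]
blob 1265 [678.6  56.3] [73.1 74.5] 73.7 ztop 16.5
blob 1293 [657.7 -19.7] [22.2 74.4] 74.1 ztop 26.9
[[-28.0, -17.0, 0, 0.001, -0.001, -0.17], [-25.0, -21.0, 0, 0.001, -0.001, -0.17], [-21.0, -25.0, 0, 0.001, -0.001, -0.17], [-17.0, -28.0, 0, 0.001, -0.001, -0.17], [-12.0, -31.0, 0, 0.001, -0.001, -0.17]]
[[-6.0, -32.0, 0, 0.001, -0.001, -0.17], [-1.0, -33.0, 0, 0.001, -0.001, -0.17], [5.0, -32.0, 0, 0.001, -0.001, -0.17], [10.0, -31.0, 0, 0.001, -0.001, -0.17], [15.0, -29.0, 0, 0.001, -0.001, -0.17]]
[[20.0, -26.0, 0, 0.001, -0.001, -0.17], [24.0, -22.0, 0, 0.001, -0.001, -0.17], [0, 0, 0, 0, 0, 0], [0, 0, 0, 0, 0, 0], [0, 0, 0, 0, 0, 0]]
```

>>> {"method": "apply_moves", "body": {"rows": [[-28,-17,0,0,0,-0.17],[-25,-21,0,0,0,-0.17],[-21,-25,0,0,0,-0.17],[-17,-28,0,0,0,-0.17],[-12,-31,0,0,0,-0.17]]}}

```text
time: 40.8
tool_pos: [561.4, 175.9, 162.4]
tcp_rot: [-180.0, 0.1, 33.1]
ft_force: [0.2, 0.4, -0.2]
finger_gap: 26.1
grip_force: 0.0
```

>>> {"method": "apply_moves", "body": {"rows": [[-6,-32,0,0,0,-0.17],[-1,-33,0,0,0,-0.17],[5,-32,0,0,0,-0.17],[10,-31,0,0,0,-0.17],[15,-29,0,0,0,-0.17]], "fingers": 55}}

```text
time: 41.42
tool_pos: [448.4, 293.4, 162.5]
tcp_rot: [-179.9, 0.1, 81.8]
ft_force: [-0.1, 0.6, 0.2]
finger_gap: 55.0
grip_force: 0.0
```

>>> {"method": "apply_moves", "body": {"rows": [[20,-26,0,0,0,-0.17],[24,-22,0,0,0,-0.17],[0,0,0,0,0,0],[0,0,0,0,0,0],[0,0,0,0,0,0]]}}

```text
time: 42.05
tool_pos: [405.1, 339.5, 163.3]
tcp_rot: [-180.0, 0.0, 100.8]
ft_force: [0.0, -0.1, 0.8]
finger_gap: 54.5
grip_force: 0.0
```

Run:
```python
from h import *
im,d,W=snap("wrist"); s=sense(); p=s["tool_pos"]; print(np.round(p,1),np.round(s["tcp_rot"],1))
blob(W,415,307,45,12,30)
cv2.imwrite('pics/w12.png',im[:,:,::-1])
im,d,W=snap("scene"); blob(W,678,56,28,9,30)
```

```text
[405.2 339.5 163.4] [-180.     0.   100.8]
blob 1241 [414.1 305.6] [28.8 63.9] 10.2 ztop 24.7
blob 116 [681.   67.1] [30.3 55.6] 74.4 ztop 16.9
```

View pics/w12.png

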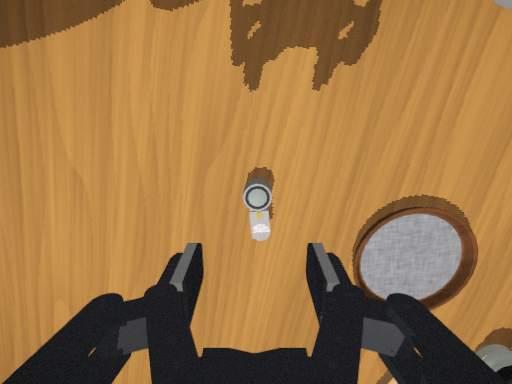

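>>> {"method": "apply_moves", "body": {"rows": [[-9,1.2,30,0,0,0],[-9,1.1,40,0,0,0],[0,0,40,0,0,0],[0,0,20,0,0,0],[0,0,8,0,0,0]]}}

```text
time: 42.78
tool_pos: [409.7, 321.9, 24.0]
tcp_rot: [-179.9, 0.1, 100.9]
ft_force: [0.3, -2.0, -1.0]
finger_gap: 55.1
grip_force: 0.0
```

>>> {"method": "apply_moves", "body": {"rows": [[0,0,8,0,0,0],[0,0,5,0,0,0],[0,0,3,0,0,0],[0,0,0,0,0,0],[0,0,0,0,0,0]]}}

```text
time: 43.4
tool_pos: [410.6, 323.2, 10.0]
tcp_rot: [180.0, -0.0, 100.9]
ft_force: [-0.1, 0.7, -0.6]
finger_gap: 55.0
grip_force: 0.0
```

Position matches; lower 4 mm more and grip gently.

>>> {"method": "apply_moves", "body": {"rows": [[-1,0,2,0,0,0],[0,0,2,0,0,0],[0,0,0,0,0,0],[0,0,0,0,0,0],[0,0,0,0,0,0]]}}

```text
time: 44.02
tool_pos: [410.6, 322.0, 5.6]
tcp_rot: [180.0, -0.0, 100.9]
ft_force: [0.2, 0.3, 0.4]
finger_gap: 55.3
grip_force: 0.0
```

>>> {"method": "apply_moves", "body": {"rows": [[0,0,0,0,0,0],[0,0,0,0,0,0],[0,0,0,0,0,0],[0,0,0,0,0,0],[0,0,0,0,0,0]], "fingers": 20}}

```text
time: 44.65
tool_pos: [410.7, 322.1, 5.9]
tcp_rot: [180.0, -0.0, 100.9]
ft_force: [-0.8, -1.3, 4.8]
finger_gap: 28.3
grip_force: 39.6
```

>>> {"method": "apply_moves", "body": {"rows": [[0,0,-4,0,0,0],[0,0,-10,0,0,0],[0,0,-20,0,0,0],[0,0,-25,0,0,0],[0,0,0,0,0,0]]}}

```text
time: 45.28
tool_pos: [412.3, 323.1, 67.3]
tcp_rot: [179.7, -0.1, 100.9]
ft_force: [0.2, 0.4, -0.6]
finger_gap: 28.4
grip_force: 39.5
```

Run:
```python
from h import *
im,d,W=snap("wrist"); s=sense(); p=np.array(s["tool_pos"]); print(np.round(p,1))
m=(np.hypot(W[...,0]-p[0],W[...,1]-p[1])<55)&(W[...,2]>p[2]-12)&(W[...,2]<p[2]+30)
cv2.imwrite('pics/w13.png',cv2.resize(im[150:330,156:356,::-1],None,fx=2,fy=2))
R=Ro.from_euler('xyz',s["tcp_rot"],degrees=True)
Q=R.inv().apply(W[m]-p); k=abs(Q[:,1])<9; Q=Q[k]
for a in range(-50,20,8):
    j=(Q[:,0]>=a)&(Q[:,0]<a+8)
    if j.sum()>5: print(a,j.sum(),np.round(np.percentile(Q[j,2],[10,50]),1))
plan((598,292,65,100.8),speed=40)
```

```text
[411.4 322.5  65.7]
-50 193 [-18.9 -18.2]
-42 317 [-19.  -18.4]
-34 348 [-19.  -18.4]
-26 371 [-19.4 -18.5]
-18 404 [-19.5 -18.6]
-10 455 [-20.3 -19.6]
-2 539 [-20.8 -19.9]
6 795 [-19.9 -18.8]
14 441 [-18.2 -10.4]
[[-13.0, 35.0, 0, 0, 0, 0], [-13.0, 35.0, 0, 0, 0, 0], [-13.0, 36.0, 0, 0, 0, 0], [-13.0, 36.0, 0, 0, 0, 0], [-13.0, 36.0, 0, 0, 0, 0]]
```

View pics/w13.png

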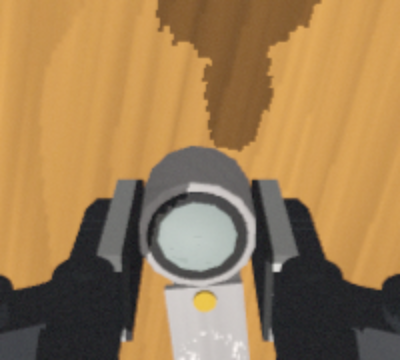

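>>> {"method": "apply_moves", "body": {"rows": [[-11,29,0,0,0,0],[-13,36,0,0,0,0],[-13,36,0,0,0,0],[-13,36,0,0,0,0],[-10,29,0,0,0,0]]}}

```text
time: 45.95
tool_pos: [585.4, 293.7, 62.7]
tcp_rot: [-179.9, 0.0, 100.9]
ft_force: [0.7, 0.7, -0.8]
finger_gap: 28.2
grip_force: 39.5
```

>>> {"method": "apply_moves", "body": {"rows": [[-4,11,0,0,0,0],[0,0,10,0,0,0],[0,0,15,0,0,0],[0,0,10,0,0,0],[0,0,0,0,0,0]]}}

```text
time: 46.58
tool_pos: [594.6, 292.5, 27.6]
tcp_rot: [-179.8, 0.0, 101.0]
ft_force: [-0.2, 0.1, -0.3]
finger_gap: 28.1
grip_force: 39.6
```

>>> {"method": "apply_moves", "body": {"rows": [[0,3,5,0,0,0],[0,0,5,0,0,0],[0,0,3,0,0,0],[0,0,0,0,0,0],[0,0,0,0,0,0]]}}

```text
time: 47.2
tool_pos: [599.5, 293.3, 16.8]
tcp_rot: [180.0, -0.0, 100.9]
ft_force: [0.5, 0.4, -0.5]
finger_gap: 28.6
grip_force: 39.6
```

>>> {"method": "apply_moves", "body": {"rows": [[0,0,1,0,0,0],[0,0,1,0,0,0],[0,0,0,0,0,0],[0,0,0,0,0,0],[0,0,0,0,0,0]]}}

```text
time: 47.82
tool_pos: [599.4, 293.3, 14.6]
tcp_rot: [180.0, -0.0, 100.9]
ft_force: [-0.2, 0.2, -1.0]
finger_gap: 28.3
grip_force: 39.6
```

>>> {"method": "apply_moves", "body": {"rows": [[0,0,1,0,0,0],[0,0,1,0,0,0],[0,0,0.7,0,0,0],[0,0,0,0,0,0],[0,0,0,0,0,0]]}}

```text
time: 48.45
tool_pos: [599.4, 293.3, 11.9]
tcp_rot: [180.0, 0.0, 100.9]
ft_force: [1.3, -0.1, -0.4]
finger_gap: 28.5
grip_force: 39.6
```

>>> {"method": "apply_moves", "body": {"rows": [[0,0,0.5,0,0,0],[0,0,0.5,0,0,0],[0,0,0,0,0,0],[0,0,0,0,0,0],[0,0,0,0,0,0]]}}

```text
time: 49.08
tool_pos: [599.4, 293.4, 10.9]
tcp_rot: [180.0, -0.0, 100.9]
ft_force: [-0.7, -0.3, -0.3]
finger_gap: 28.1
grip_force: 39.7
```

>>> {"method": "apply_moves", "body": {"rows": [[0,0,0.3,0,0,0],[0,0,0.3,0,0,0],[0,0,0,0,0,0],[0,0,0,0,0,0],[0,0,0,0,0,0]]}}

```text
time: 49.7
tool_pos: [599.5, 293.3, 10.9]
tcp_rot: [180.0, 0.0, 100.9]
ft_force: [-2.8, -1.6, 6.9]
finger_gap: 28.5
grip_force: 40.0
```

>>> {"method": "apply_moves", "body": {"rows": [[0,0,0,0,0,0],[0,0,0,0,0,0],[0,0,0,0,0,0],[0,0,0,0,0,0],[0,0,-2,0,0,0]], "fingers": 48}}

```text
time: 50.32
tool_pos: [599.2, 293.2, 12.1]
tcp_rot: [-180.0, 0.0, 100.9]
ft_force: [0.5, -0.1, 0.6]
finger_gap: 47.9
grip_force: 0.0
```

>>> {"method": "apply_moves", "body": {"rows": [[0,0,-15,0,0,0],[0,0,-30,0,0,0],[0,0,-45,0,0,0],[0,0,-50,0,0,0],[0,0,-30,0,0,0]]}}

```text
time: 50.95
tool_pos: [600.8, 293.9, 187.6]
tcp_rot: [179.7, -0.1, 100.9]
ft_force: [0.4, -0.3, 0.1]
finger_gap: 48.2
grip_force: 0.0
```

>>> {"method": "apply_moves", "body": {"rows": [[0,-50,0,0,0,0],[0,-50,0,0,0,0],[0,-50,0,0,0,0],[0,-30,0,0,0,0],[0,0,0,0,0,0]]}}

```text
time: 51.58
tool_pos: [421.5, 259.2, 183.6]
tcp_rot: [179.9, -0.0, 101.0]
ft_force: [0.2, -0.1, 0.7]
finger_gap: 48.1
grip_force: 0.0
```

Run:
```python
from h import *
im,d,W=snap("scene")
cv2.imwrite('pics/end.png',cv2.resize(im[90:340,100:400,::-1],None,fx=2.6,fy=2.3))
blob(W,600,276,48,14,35)
wheel(W,627,-282,24,28)
n=(np.hypot(W[...,0]-678,W[...,1]-56)<26)&(W[...,2]>9); print('slim z',np.nanpercentile(W[n][:,2],[50,99]))
print([models.place_of(n,"scene")[:1] for n in ("polish_jar","spirit_lamp","loupe","slim_dop")])
```

```text
blob 350 [605.  280.2] [30.4 61.9] 23.3 ztop 29.8
hub 77 [array([ 626.5, -279.7]), np.float64(14.7)] 45.6 ext [ 626.5 -280. ] [28.2 28. ]
disc 213 [array([ 626.8, -280. ]), np.float64(25.0)] 35.8 ext [ 626.2 -278.9] [46.3 42.4]
slim z [14.43595234 17.81791951]
[[{'xyz': [761.3, 151.7, -2.7], 'confidence': 0.84}], [{'xyz': [745.9, -142.2, -3.6], 'confidence': 0.86}], [{'xyz': [604.4, 277.5, 2.8], 'confidence': 0.71}], [{'xyz': [676.0, 55.1, 7.2], 'confidence': 0.58}]]
```

View pics/end.png

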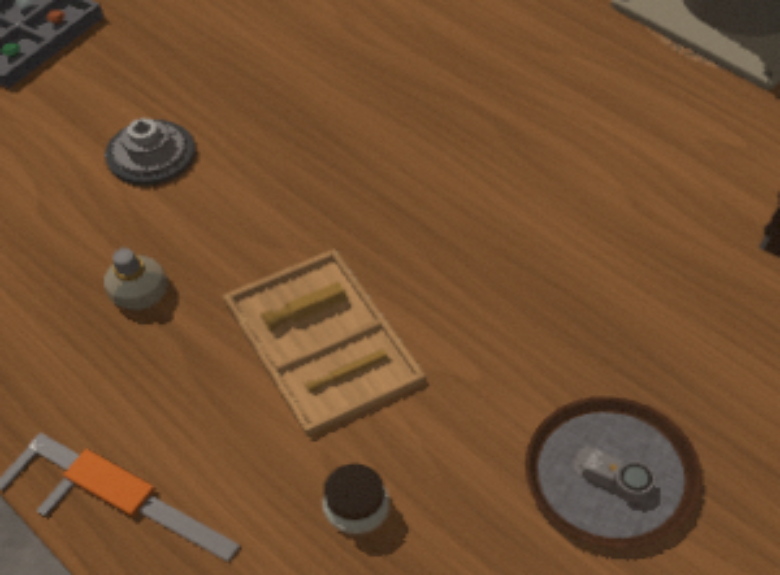

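The picture shows everything in place. The wheels are stacked at (148,145), the thick dop is in the wider bay at (305,305) and the slim dop in the narrower bay at (348,370). The loupe lies lens up in the dish at (620,472), and the jar and lamp have not moved.

```bash
python3 -c "
from bench import job; print(job.hand_in())"
```

```text
the job is handed in; nothing more can be done
None
```

The bench is cleared and the job handed in at about 52 s: wheels stacked with the large one at the bottom, thick dop in the wider bay, slim dop in the narrower one, loupe lens up in the dish, and the jar and lamp not moved.

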